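# Trip the till latch with the push rod

### The job

The drawer of the wooden till on the bar is latched shut. Pick up the wooden push rod (square grip, thin round dowel; not the thick muddler), push its dowel straight through the round hole in the steel plate at the back of the till to trip the spring latch so that the drawer springs open, then draw the rod out and lay it flat on the counter again.

Things in the scene. Friction and masses are not known exactly. Their poses are not given: they have to be found in the camera images.
- rod_grip (a point): Loose pale wood push rod (90 g) lying on the counter: centre of its square grip, 80 x 24 x 24 high (12 mm above the counter), held across its width. A 14 mm round dowel runs on along the grip's axis; its tip is 150 mm from here along the point's +x, at first towards world +y within 20 degrees. z up. Beside it (about 160 mm off in x) lies a muddler: 20 mm handle, 44 mm square head, too thick.
- release_hole (a point): Centre of a 36 mm round hole, 60 mm above the counter, on the outer face of an upright steel plate (100 wide, 95 high, 5 thick) behind the fixed till (wooden box 200 x 240 x 100 high, 125 with its latch arm). The point's +x points level into the hole, 90 to 127 degrees from world x towards y; z up. Latch paddle 20 mm behind this face, till 50 mm. The drawer opens on the far side, towards +x.
- latch (a joint): Spring latch, rad: 0 at rest; its paddle (46 wide, 44 high, centred on the hole) hangs from a pivot 56 mm above the hole's centre. Pushed in 7 mm (0.12 rad) it frees the drawer; stop at 0.42 rad (23 mm). About 3 N to start, 6 N to free, 9 N at the stop; springs back when let go. A dowel tip 38 mm past the plate's outer face is far enough.
- drawer (a joint): How far the till's drawer is out, m: about 0 when latched, 0.08 fully open. Once freed it springs fully open by itself within a second and stays open.
Mind the look-alikes: they are no part of the job. What is shaped like the part that bears rod_grip but black or purple is not meant.

How it is judged (in metres and radians):
On the way:
1. the rod pushes the latch in far enough to free the drawer (contact force between rod and latch above 0.5 N and value of joint latch above 0.08 rad), for 0.05 s.
At the end, for the whole second after the job is handed in: The drawer stands out at least 60 mm, the latch has sprung back (under 0.05 rad), and the rod lies at rest on the counter (grip centre below 22 mm, level within 10 degrees) (value of joint drawer above 0.06 m and value of joint latch below 0.05 rad and height (world z) of rod_grip below 0.022 m and angle between rod_grip's own x axis and vertical above 1.4 rad and linear speed of rod below 0.03 m/s); the robot touches nothing.
It also fails if it takes over 58 s, if anything falls off the work surface, if the arm or the gripper's body presses on something with over 40 N, if the wrist force passes 120 N, or if a joint passes its speed limit or range.

### The arm

A 6-joint arm with a two-finger parallel gripper is mounted at the origin on the work surface. World frame = base frame: x ahead of the robot, y to its left, z up, the work surface at z = 0. Lengths are in mm, angles in degrees, forces in N, time in s.
With the tool pointing down it reaches from about 300 to 850 mm from the base axis. Payload 4.2 kg.
Tool frame: the origin (TCP) lies at the very end of the fingers, on their centre line; the grasp point (between the pads) lies 19 mm behind it (env.grip_depth is the distance from the TCP to the grasp point, in mm); z points along the fingers, y is the line along which they close (so a half turn about z gives the same grasp; the last joint's range is limited). The gripper opens to 91 mm and grips with 3 to 60 N. Pads are 32 mm wide; open, the fingers measure 118 mm over their backs; the gripper's body (76 mm by 178 mm) begins 60 mm behind the grasp point.
Start: joints at [-77.407, 18.312, 89.639, -0, 72.044, -1.146], TCP at [136.569, -558.562, 213.976] pointing down, gripper open.
Joint ranges: [-177.97, 177.97], [-48.28, 115.42], [12.27, 149.76], [-77.06, 257.06], [2.81, 150.46], [-146.56, 146.56]. Speed limits (degrees/s): [147.25, 147.25, 180, 180, 180, 180].

### API

Orientations are given as [roll, pitch, yaw] about the fixed x, y, z axes, in that order (R = Rz(yaw) Ry(pitch) Rx(roll)).
In Python, from workcell import env, cams gives the robot as it stands.
- The arm moves only by the tool apply_moves, never from a script. Its argument "deltas" is a list of rows, each a list of 5 numbers: the shift along the tool's x, y, z in m, then the turn about the tool's z in rad, then the opening, from -1 (shut) to 1 (fully open), so that 0 is half open. In form: [[tx, ty, tz, roll, gripper], ...]. A call has 1 to 5 rows; each row is the pose to reach, as a shift and turn from the pose commanded when the call began, along the tool's axes at that moment; what a row does not reach only later rows make up. A row lasts 1/10 s, in which the tool goes at most 50 mm and 8.59 degrees, less where a joint would pass 70% of its speed; a pose out of reach is approached as far as the arm can. A call with a gripper value outside its range is refused whole. The fingers move at their own pace and stop on an object; "grip_force" is the grip in N (left out, the last holds). Time passes only in rows, so rows that repeat a pose let the fingers close. It gives the time, the measured TCP pose, the force, the opening and the grip force at its end, in the units of the state.
- env.state(): the state, without advancing time (a new reading comes with each control period).
- cams.grab_frame(name): name is "scene" or "top"; returns the picture (420x560x3 uint8, blue, green, red); there is no depth.
- cams.get_calibration(name): a dict with "mtx" (3x3 intrinsics, pixels), "eye" and "attitude" of the camera in the world. Camera axes: x right, y down, z forward; pixel columns grow to the right and rows downward; lengths in mm; the calibration is good to about 2 mm. A picture is of the moment at which its call begins. get_calibration takes no time and is no camera call.
- env.job_done(): hands the job in; it is judged then, once.
The state is a dict: "time_s": time; "qpos": joint angles; "qvel": joint speeds; "effort": joint torques, N m; "ee_pos": TCP position; "ee_rot": TCP orientation; "force": force on the tool from outside, world axes, zero at the start; "torque": the same for the moment, N m; "gripper_width": finger opening in mm; "gripper_force": force on a finger pad.
Only numpy, scipy, OpenCV 4.12 (cv2) and the standard library are available. Lean on these libraries where they do the work, as an engineer would, in place of code of your own. Each camera call takes 0.05 s, during which the arm holds its last target. There are 200 camera calls.

## Working session

There is one attempt and no reset: what is moved stays moved. The work goes in short steps, Python scripts to look and compute and a tool call to move; the robot and the scene stay as the last step left them, time stands still between calls to the robot, and variables do not carry over. Pictures are saved under pics/ and viewed, at most 12 in all, crops included, and the job is handed in when it is done.

Besides the shell and the picture viewer there is one more tool, called after "Request:" by a JSON object that holds its "method" and its "body", one argument or row to a line. apply_moves: Moves the arm, as the interface text tells. Its arguments: {"type":"object","properties":{"deltas":{"type":"array"},"grip_force":{"type":"number"}},"required":["deltas"]}

```bash
mkdir -p pics; ls
python3 - <<'E'
from workcell import env,cams
import cv2
for n in("scene","top"):
    cv2.imwrite(f"pics/{n}0.png",cams.grab_frame(n)); print(n,cams.get_calibration(n))
print(env.state(),env.grip_depth)
E
```

```text
pics
scene {'mtx': array([[479.71193063,   0.        , 283.70704968],
       [  0.        , 479.71193063, 198.58248339],
       [  0.        ,   0.        ,   1.        ]]), 'eye': array([1193.51276647, -211.59629823,  778.5584794 ]), 'attitude': array([-133.25947096,    0.27474446,   92.73229543])}
top {'mtx': array([[400.89150751,   0.        , 280.29112397],
       [  0.        , 400.89150751, 206.01639195],
       [  0.        ,   0.        ,   1.        ]]), 'eye': array([ 357.35950995, -235.83247253, 1024.40911657]), 'attitude': array([-174.57490158,   -0.82684299,  -88.71584776])}
{'time_s': 0.1, 'qpos': array([-7.74053005e+01,  1.83477254e+01,  8.96987630e+01,  3.25412293e-04,
        7.20428113e+01, -1.14504524e+00]), 'qvel': array([ 0.03733152, -0.15429403, -0.22962885, -0.0503114 ,  0.03426577,
       -0.03237805]), 'effort': array([ 4.72693705e-05, -4.13334310e+01, -2.32509863e+01,  7.28020747e-02,
        4.21661488e-02, -5.80047617e-05]), 'ee_pos': array([ 136.48442069, -558.11384253,  213.21130169]), 'ee_rot': array([-1.79910724e+02, -2.09386122e-03,  1.37396426e+01]), 'force': array([ 0.11436143,  0.51951666, -0.65420876]), 'torque': array([-0.00182181, -0.02445935, -0.01704176]), 'gripper_force': 0.0, 'gripper_width': 91.07425275620882} 18.8
```

View pics/scene0.png

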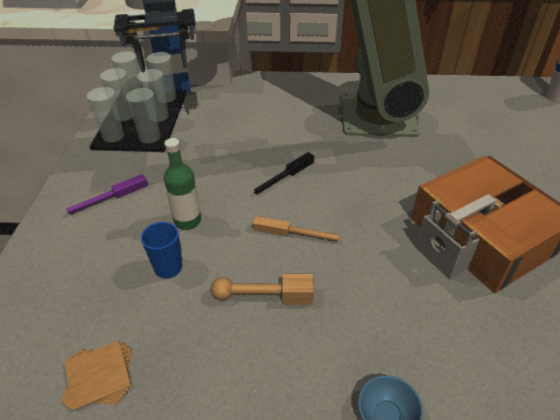

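View pics/top0.png

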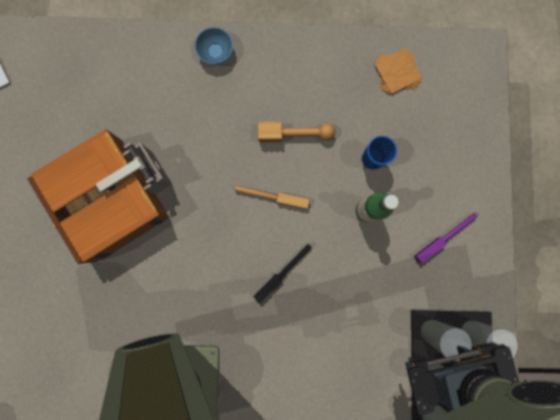

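The scene view shows the candidates for the rod: pale wood (271,226), black (290,172), purple (110,195), plus the muddler (265,290). The pale one with a square grip and a thin dowel, tip at (337,238), fits. The hole is near (438,243). In the top view the rod's grip is at (293,201) and its tip at (236,189). Next is an enlarged crop to confirm.

```bash
cat > h.py <<'E'
from workcell import env,cams
import numpy as np,cv2
from scipy.spatial.transform import Rotation as Ro
def RT(n):
    c=cams.get_calibration(n); return c["mtx"],c["eye"],Ro.from_euler("xyz",c["attitude"],degrees=True).as_matrix()
def w(n,u,v,z):
    K,e,R=RT(n); d=R@np.linalg.solve(K,[u,v,1.]); return e+d*(z-e[2])/d[2]
def proj(n,P):
    K,e,R=RT(n); q=K@(R.T@(np.asarray(P,float)-e)); return q[:2]/q[2]
E
python3 - <<'E'
from h import *
s=cv2.imread("pics/scene0.png");t=cv2.imread("pics/top0.png")
a=cv2.resize(s[150:300,240:480],None,fx=3.2,fy=3.2,interpolation=cv2.INTER_CUBIC)[:,:768]
cv2.imwrite("pics/c1.png",cv2.resize(s[180:285,400:540],None,fx=5.7,fy=5.7,interpolation=cv2.INTER_CUBIC))
b1=cv2.resize(s[200:255,240:350],None,fx=7,fy=5.4,interpolation=cv2.INTER_CUBIC)[:297,:770]
b2=cv2.resize(t[175:230,220:330],None,fx=7,fy=5.4,interpolation=cv2.INTER_CUBIC)[:297,:770]
cv2.imwrite("pics/c2.png",np.vstack([b1,b2]))
for n,im,r in(("scene",s,(210,245,245,345)),("top",t,(180,215,230,316))):
    hsv=cv2.cvtColor(im,cv2.COLOR_BGR2HSV)[r[0]:r[1],r[2]:r[3]]
    m=((hsv[...,1]>110)&(hsv[...,0]<25)&(hsv[...,2]>70)).astype(np.uint8)
    k,l,st,_=cv2.connectedComponentsWithStats(m);i=1+st[1:,4].argmax()
    y,x=np.nonzero(l==i);p=np.c_[x+r[2],y+r[0]].astype(float)
    # to world at z=12, then axis
    P=np.array([w(n,u,v,12.) for u,v in p])[:,:2];c=P.mean(0);d=np.linalg.svd(P-c)[2][0];d*=np.sign(d[1])
    q=(P-c)@d;print(n,len(P),c,np.degrees(np.arctan2(d[1],d[0])),q.min(),q.max(),"grip",c+d*(q.min()+40),"tip",c+d*q.max(), "tip from grip", c+d*(q.max()-150))
for n,u,v in(("scene",271,226),("top",293,201)):print(n,w(n,u,v,24))
print(w("scene",438,243,60),proj("top",w("scene",438,243,60)))
E
```

```text
scene 789 [ 474.25606249 -243.93412567] 78.09742756654752 -77.13794842748301 114.47834889839538 grip [ 466.59643053 -280.27359804] tip [ 497.86700647 -131.91709263] tip from grip [ 466.92978881 -278.69205154]
top 519 [ 475.76393449 -241.41649382] 78.93220056291936 -79.67065093844971 111.41309505268823 grip [ 468.14834201 -280.34929872] tip [ 497.1519558  -132.07560351] tip from grip [ 468.35638921 -279.28570964]
scene [ 480.39260317 -276.7840163    24.        ]
top [ 466.08688291 -279.76131203   24.        ]
[546.46035182  60.8360047   60.        ] [154.28155903 163.20125052]
```

View pics/c1.png

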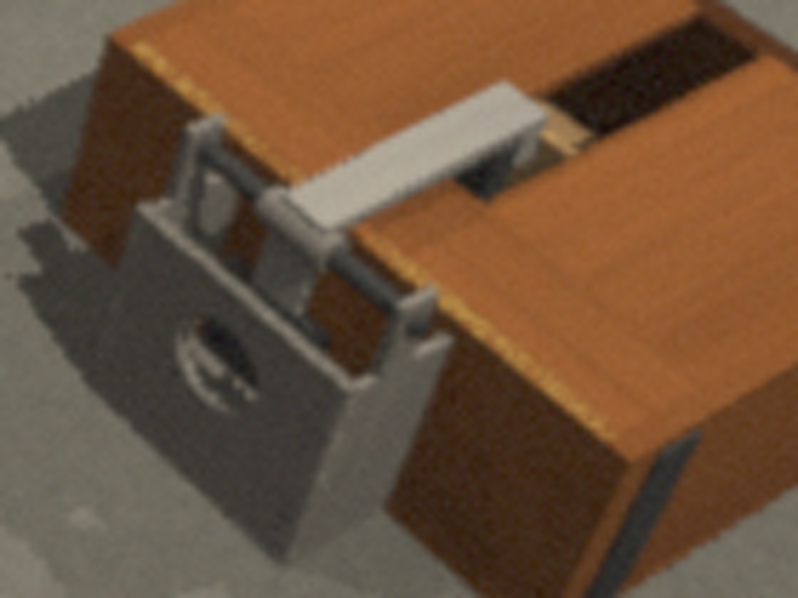

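View pics/c2.png

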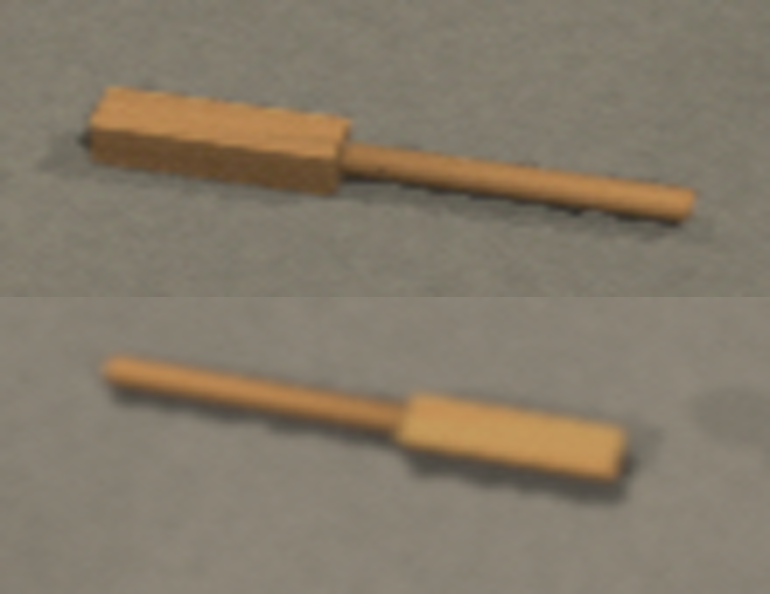

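The upper crop shows the plate: outer-face top corners at crop (140,205) and (350,388), bottom right at (287,560), hole centre about (217,362). The lower crop confirms the pale rod, with a square grip and thin dowel, and both cameras agree on it: grip (467.5,-279.7), axis 78.5°.

Run:
```python
from h import *
f=lambda x,y,z:w("scene",400+(x+.5)/5.7-.5,180+(y+.5)/5.7-.5,z)
A=f(140,205,95);B=f(350,388,95);C=f(287,560,0);H=f(217,362,60)
ang=lambda d:np.degrees(np.arctan2(d[1],d[0]))
print(A,B,np.linalg.norm(B-A),ang(B-A)+90-180*0,C,"hole",H)
print("mid",(A+B)/2)
E1=f(110,40,100);E2=f(628,460,100);print("till edge",E1,E2,np.linalg.norm(E2-E1),ang(E2-E1))
t=cv2.imread("pics/top0.png");hsv=cv2.cvtColor(t,cv2.COLOR_BGR2HSV)[100:280,10:185]
# fit of till top face: known 200x240 incl.
m=((hsv[...,1]>130)&(hsv[...,0]<22)&(hsv[...,2]>90)).astype(np.uint8)
y,x=np.nonzero(cv2.morphologyEx(m,cv2.MORPH_OPEN,np.ones((3,3))))
P=np.array([w("top",u+10,v+100,100)[:2] for u,v in zip(x,y)],np.float32)
print(cv2.minAreaRect(P),cv2.boxPoints(cv2.minAreaRect(P)))
```

```text
[505.59294936  33.50146955  95.        ] [587.79494263  88.30438305  95.        ] 98.7953795815638 123.6908321910155 [585.26461207  90.2225588    0.        ] hole [546.74661203  60.11145639  60.        ]
mid [546.693946   60.9029263  95.       ]
till edge [424.2685008   34.81092482 100.        ] [618.80987575 167.49071713 100.        ] 235.4788182696087 34.29450537789767Traceback (most recent call last):
  File "<stdin>", line 12, in <module>
  File "h.py", line 7, in w
    K,e,R=RT(n); d=R@np.linalg.solve(K,[u,v,1.]); return e+d*(z-e[2])/d[2]
          ~~^^^
  File "h.py", line 5, in RT
    c=cams.get_calibration(n); return c["mtx"],c["eye"],Ro.from_euler("xyz",c["attitude"],degrees=True).as_matrix()
ValueError: time passes only in moves, steps and waits
```

Request:
{"method": "apply_moves", "body": {
  "deltas": [
    [0.023,-0.041,0,-0.14,1],
    [0.046,-0.082,0,-0.28,1],
    [0.07,-0.123,0,-0.42,1],
    [0.093,-0.165,0,-0.56,1],
    [0.116,-0.206,0,-0.7,1]
  ]
}}

```text
time_s: 0.6
ee_pos: [200.3, -328.8, 213.5]
ee_rot: [-180.0, -0.0, 54.1]
force: [0.8, -0.2, -0.0]
gripper_width: 91.1
gripper_force: 0.0
```

```bash
cat >> h.py <<'E'
def go(x,y,z,yaw):
    s=env.state(); R=Ro.from_euler("xyz",s["ee_rot"],degrees=True).as_matrix()
    d=R.T@(np.array([x,y,z])-s["ee_pos"])
    print("t",round(s["time_s"],2),"pos",s["ee_pos"].round(1),"rot",s["ee_rot"].round(1),"q",s["qpos"].round(0),"F",s["force"].round(1),"w",round(s["gripper_width"],1))
    print("delta m",(d/1000).round(4),"roll",round(-np.radians((yaw-s["ee_rot"][2]+180)%360-180),3),"dist",np.linalg.norm(d).round(0))
E
python3 -c "
from h import *
go(467.5,-279.7,120,78.5)"
```

```text
t 0.6 pos [ 200.3 -328.8  213.5] rot [-180.    -0.    54.1] q [-60.   1. 112.   0.  68. -25.] F [ 0.8 -0.2 -0. ] w 91.1
delta m [0.1963 0.1878 0.0936] roll -0.425 dist 287.0
```

Request:
{"method": "apply_moves", "body": {
  "deltas": [
    [0.033,0.031,0.01,-0.085,1],
    [0.066,0.062,0.02,-0.17,1],
    [0.1,0.094,0.03,-0.255,1],
    [0.133,0.125,0.04,-0.34,1],
    [0.166,0.157,0.06,-0.425,1]
  ]
}}

```text
time_s: 1.1
ee_pos: [427.3, -289.2, 154.4]
ee_rot: [179.9, 0.1, 78.4]
force: [-0.3, -1.3, -0.1]
gripper_width: 91.0
gripper_force: 0.0
```

```bash
python3 -c "
from h import *
go(467.5,-279.7,70,78.5)"
```

```text
t 1.1 pos [ 427.3 -289.2  154.4] rot [1.799e+02 1.000e-01 7.840e+01] q [-35.  16. 103.  -0.  62. -24.] F [-0.3 -1.3 -0.1] w 91.0
delta m [0.0174 0.0373 0.0844] roll -0.001 dist 94.0
```

Request:
{"method": "apply_moves", "body": {
  "deltas": [
    [0.006,0.012,0.02,0,1],
    [0.012,0.025,0.045,0,1],
    [0.0175,0.037,0.07,0,1],
    [0.0175,0.037,0.085,0,1],
    [0.0175,0.037,0.085,0,1]
  ]
}}

```text
time_s: 1.6
ee_pos: [463.2, -278.7, 66.4]
ee_rot: [-179.7, -0.1, 78.2]
force: [-0.0, -1.2, -0.5]
gripper_width: 91.1
gripper_force: 0.0
```

Run:
```python
from h import *
go(467.5,-279.7,3,78.5)
a=cams.grab_frame("scene");b=cams.grab_frame("top")
f=lambda i:cv2.resize(i,None,fx=4,fy=4,interpolation=cv2.INTER_CUBIC)
cv2.imwrite("pics/g.png",np.hstack([f(a[150:270,240:340]),f(b[140:260,240:340])]))
```

```text
t 1.6 pos [ 463.2 -278.7   66.4] rot [-1.797e+02 -1.000e-01  7.820e+01] q [-32.  23. 106.  -0.  51. -20.] F [-0.  -1.2 -0.5] w 91.1
delta m [-0.0003  0.0048  0.0634] roll -0.005 dist 64.0
```

View pics/g.png

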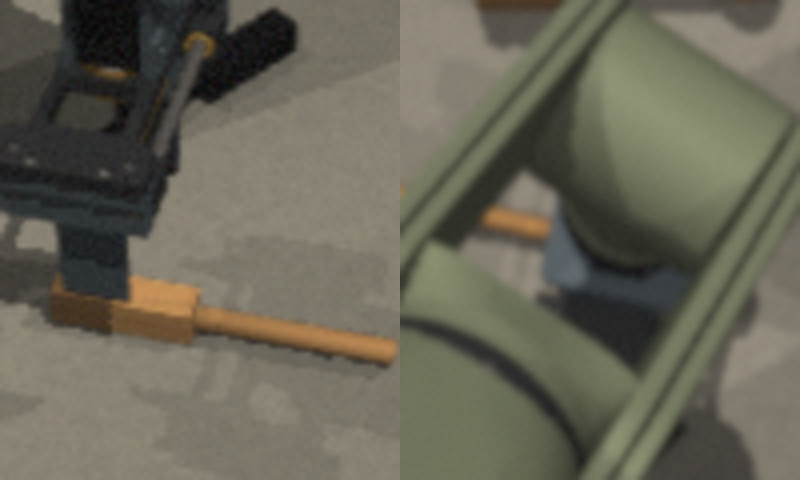

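The near finger hangs in front of the grip and lines up with it, so I'm descending straight down.

Request:
{"method": "apply_moves", "body": {
  "deltas": [
    [0,0.002,0.015,0,1],
    [0,0.004,0.03,0,1],
    [0,0.005,0.045,0,1],
    [0,0.005,0.055,0,1],
    [0,0.005,0.06,0,1]
  ]
}}

```text
time_s: 2.2
ee_pos: [469.5, -281.2, 9.1]
ee_rot: [180.0, 0.0, 78.2]
force: [-0.3, 0.4, -0.4]
gripper_width: 91.1
gripper_force: 0.0
```

Request:
{"method": "apply_moves", "body": {
  "deltas": [
    [0,0,0.001,0,0.3],
    [0,0,0.001,0,-0.2],
    [0,0,0.001,0,-0.6],
    [0,0,0.001,0,-1],
    [0,0,0.001,0,-1]
  ],
  "grip_force": 40
}}

```text
time_s: 2.7
ee_pos: [469.8, -281.1, 8.4]
ee_rot: [180.0, 0.0, 78.2]
force: [0.4, -0.7, -0.5]
gripper_width: 54.1
gripper_force: 0.0
```

Request:
{"method": "apply_moves", "body": {
  "deltas": [
    [0,0,0,0,-1],
    [0,0,0,0,-1],
    [0,0,0,0,-1],
    [0,0,0,0,-1],
    [0,0,0,0,-1]
  ]
}}

```text
time_s: 3.2
ee_pos: [469.3, -280.9, 8.0]
ee_rot: [-180.0, -0.0, 78.2]
force: [-1.3, 0.1, 0.5]
gripper_width: 23.7
gripper_force: 40.0
```

Request:
{"method": "apply_moves", "body": {
  "deltas": [
    [0,0,-0.015,0,-1],
    [0,0,-0.03,0,-1],
    [0,0,-0.045,0,-1],
    [0,0,-0.06,0,-1],
    [0,0,-0.07,0,-1]
  ]
}}

```text
time_s: 3.7
ee_pos: [470.0, -281.2, 78.9]
ee_rot: [179.9, 0.0, 78.2]
force: [-0.2, -0.4, -1.2]
gripper_width: 23.5
gripper_force: 40.0
```

```bash
python3 -c "
from h import *
go(653,-97,78,124)"
```

```text
t 3.7 pos [ 470.  -281.2   78.9] rot [179.9   0.   78.2] q [-32.  23. 104.  -0.  53. -20.] F [-0.2 -0.4 -1.2] w 23.5
delta m [0.2177 0.1415 0.0009] roll -0.799 dist 260.0
```

Request:
{"method": "apply_moves", "body": {
  "deltas": [
    [0.018,0.014,0,-0.08,-1],
    [0.04,0.028,0,-0.16,-1],
    [0.065,0.042,0,-0.24,-1],
    [0.09,0.056,0,-0.32,-1],
    [0.11,0.07,0,-0.4,-1]
  ]
}}

```text
time_s: 4.2
ee_pos: [561.1, -186.3, 77.7]
ee_rot: [-180.0, -0.0, 101.3]
force: [-0.4, -0.0, -0.8]
gripper_width: 23.9
gripper_force: 40.0
```

```bash
python3 -c "
from h import *
go(653,-97,66,124)"
```

```text
t 4.2 pos [ 561.1 -186.3   77.7] rot [-180.    -0.   101.3] q [-19.  26.  98.   0.  55. -31.] F [-0.4 -0.  -0.8] w 23.9
delta m [0.0695 0.1076 0.0116] roll -0.396 dist 129.0
```

Request:
{"method": "apply_moves", "body": {
  "deltas": [
    [0.017,0.026,0.003,-0.1,-1],
    [0.035,0.054,0.006,-0.2,-1],
    [0.053,0.08,0.009,-0.3,-1],
    [0.0695,0.1075,0.0115,-0.396,-1],
    [0.0695,0.1075,0.0115,-0.396,-1]
  ]
}}

```text
time_s: 4.7
ee_pos: [655.2, -95.8, 65.5]
ee_rot: [179.9, 0.0, 124.0]
force: [-0.7, -0.8, -0.4]
gripper_width: 23.8
gripper_force: 40.0
```

Run:
```python
from h import *
go(653,-97,56,124)
a=cams.grab_frame("scene");b=cams.grab_frame("top")
cv2.imwrite("pics/i_s.png",a);cv2.imwrite("pics/i_t.png",b)
f=lambda i:cv2.resize(i,None,fx=4,fy=4,interpolation=cv2.INTER_CUBIC)
cv2.imwrite("pics/i.png",np.hstack([f(a[180:320,370:470]),f(b[130:270,130:230])]))
go(653,-97,56,124)
```

```text
t 4.7 pos [655.2 -95.8  65.5] rot [179.9   0.  124. ] q [ -9.  33.  89.   0.  59. -43.] F [-0.7 -0.8 -0.4] w 23.8
delta m [ 0.0002 -0.0026  0.0095] roll 0.001 dist 10.0
t 4.8 pos [652.4 -98.2  65.7] rot [-179.9   -0.   123.8] q [-10.  32.  89.  -0.  59. -43.] F [-0.   0.9 -1.1] w 23.6
delta m [0.0007 0.0012 0.0097] roll -0.003 dist 10.0
```

View pics/i.png

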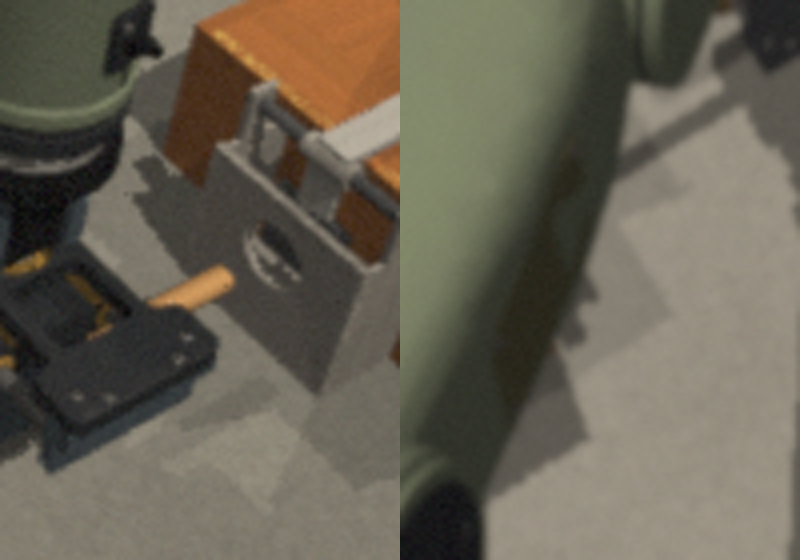

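Run:
```python
from h import *
d=np.array([np.cos(np.radians(124)),np.sin(np.radians(124)),0])
p=np.array([652.7,-97.6,69.7])
c=lambda P:((proj("scene",P)-[370,180]+.5)*4-.5).round(1)
for s in(100,120,150):print(s,c(p+s*d), c(p+s*d+[0,0,7]),c(p+s*d-[0,0,7]))
H=np.array([546.7,60.5,60]);print("hole",c(H),"axis tip at z60",c(p+150*d-[0,0,9.7]))
```

```text
100 [137.  314.3] [139.5 304.8] [134.5 323.8]
120 [168.7 297.4] [171.3 287.9] [166.1 306.9]
150 [215.4 272.6] [218.2 263. ] [212.6 282. ]
hole [272.9 253.8] axis tip at z60 [211.5 285.6]
```

The rod's tip is just in front of the plate at crop (228,277), with the hole rim at crop (273,254). I'll check the tip height numerically for droop.

Run:
```python
from h import *
a=cv2.imread("pics/i_s.png");hsv=cv2.cvtColor(a,cv2.COLOR_BGR2HSV)
r=(240,262,404,434);m=((hsv[...,1]>105)&(hsv[...,0]<25)&(hsv[...,2]>80))
d=np.array([np.cos(np.radians(124)),np.sin(np.radians(124)),0]);p=np.array([652.7,-97.6,69.7])
A=[proj("scene",p+s*d) for s in np.arange(80,160,1.)];A=np.array(A)
for u in range(r[2],r[3]):
    y=np.nonzero(m[r[0]:r[1],u])[0]
    if len(y): print(u,y.min()+r[0],y.max()+r[0],y.mean()+r[0],"exp",np.interp(u,A[:,0],A[:,1]).round(1))
print(proj("scene",p+150*d))
h=cv2.cvtColor(a,cv2.COLOR_BGR2GRAY)[180:320,370:470]
x=cv2.resize(a[215:275,395:455],None,fx=9.9,fy=9.9,interpolation=cv2.INTER_CUBIC);cv2.imwrite("pics/i2.png",x)
```

```text
407 255 255 255.0 exp 256.5
408 255 256 255.5 exp 256.0
409 254 256 255.0 exp 255.5
410 254 256 255.0 exp 254.9
411 253 256 254.5 exp 254.4
412 252 255 253.5 exp 253.9
413 252 255 253.5 exp 253.3
414 251 256 253.5 exp 252.8
415 251 256 253.5 exp 252.3
416 250 256 253.0 exp 251.7
417 250 257 253.5 exp 251.2
418 249 256 252.5 exp 250.7
419 249 256 252.5 exp 250.1
420 248 255 251.5 exp 249.6
421 248 255 251.5 exp 249.1
422 247 254 250.5 exp 248.6
423 247 254 250.5 exp 248.0
424 246 253 249.5 exp 247.5
425 246 253 249.5 exp 247.0
426 247 252 249.5 exp 246.4
427 248 252 250.0 exp 245.9
428 249 251 250.0 exp 245.9
[423.46936852 247.76755683]
```

View pics/i2.png

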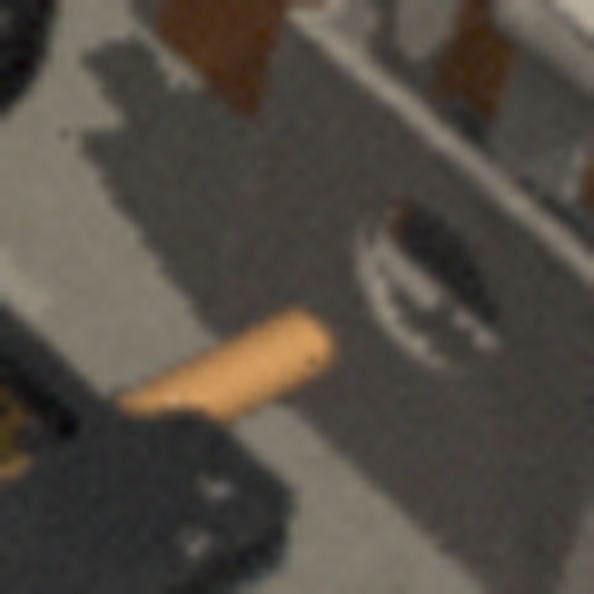

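The first frame was taken while the arm was still settling, with the TCP about 2.6 mm to the side, which explains most of the offset. I'll go down to hole height, settle and compare again.

Request:
{"method": "apply_moves", "body": {
  "deltas": [
    [0,0,0.005,0,-1],
    [0.0005,0.0005,0.0095,0,-1],
    [0.0005,0.0005,0.0095,0,-1],
    [0.0005,0.0005,0.0095,0,-1],
    [0.0005,0.0005,0.0095,0,-1]
  ]
}}

```text
time_s: 5.3
ee_pos: [652.8, -98.4, 57.2]
ee_rot: [180.0, 0.0, 123.8]
force: [-0.2, -0.9, -1.2]
gripper_width: 23.9
gripper_force: 40.0
```

```bash
cat > m.py <<'E'
from h import *
a=cams.grab_frame("scene");cv2.imwrite("pics/j_s.png",a);s=env.state()
hsv=cv2.cvtColor(a,cv2.COLOR_BGR2HSV);m=((hsv[...,1]>105)&(hsv[...,0]<25)&(hsv[...,2]>80))
yaw=np.radians(s["ee_rot"][2]);d=np.array([np.cos(yaw),np.sin(yaw),0]);p=s["ee_pos"]+[0,0,4]
A=np.array([proj("scene",p+q*d) for q in np.arange(60,160,1.)]);L=[]
for u in range(400,440):
    y=np.nonzero(m[235:270,u])[0]
    if len(y)>5: L.append((u,y.mean()+235)); 
L=np.array(L);k=np.polyfit(L[:,0],L[:,1],1);k2=np.polyfit(A[:,0],A[:,1],1)
H=np.array([438.1,243.5])
print(len(L),"slopes",k[0],k2[0],"offset",(L[:,1]-np.polyval(k2,L[:,0])).mean(),"umax",L[:,0].max(),"exp tip",A[-10])
print("axis at hole col: seen",np.polyval(k,H[0]),"exp",np.polyval(k2,H[0]),"hole",H[1])
go(653,-97,56,124)
x=cv2.resize(a[215:275,395:455],None,fx=9.9,fy=9.9,interpolation=cv2.INTER_CUBIC);cv2.imwrite("pics/j2.png",x)
E
python3 m.py
```

```text
13 slopes -0.428571428571425 -0.5302606820452875 offset 0.34703874880919616 umax 424.0 exp tip [422.47584713 250.85651858]
axis at hole col: seen 244.96263736263754 exp 242.5716446190036 hole 243.5
t 5.35 pos [652.9 -98.3  57.3] rot [180.    0.  123.8] q [-10.  33.  89.  -0.  58. -43.] F [ 0.3  0.1 -1.8] w 23.9
delta m [0.001  0.0008 0.0013] roll -0.004 dist 2.0
```

The offset is now 0.35 px, about 1 mm, against 11 mm of radial clearance. Inserting slowly.

Request:
{"method": "apply_moves", "body": {
  "deltas": [
    [0.008,0.001,0.001,-0.004,-1],
    [0.018,0.001,0.001,-0.004,-1],
    [0.028,0.001,0.001,-0.004,-1],
    [0.038,0.001,0.001,-0.004,-1],
    [0.048,0.001,0.001,-0.004,-1]
  ]
}}

```text
time_s: 5.85
ee_pos: [626.3, -56.5, 56.1]
ee_rot: [-180.0, -0.0, 124.1]
force: [0.2, -0.9, -1.0]
gripper_width: 23.8
gripper_force: 40.0
```

Request:
{"method": "apply_moves", "body": {
  "deltas": [
    [0,0,0,0,-1],
    [0.005,0,0,0,-1],
    [0.008,0,0,0,-1]
  ]
}}

```text
time_s: 6.15
ee_pos: [622.4, -50.7, 56.1]
ee_rot: [180.0, 0.0, 124.0]
force: [0.5, 0.8, -1.2]
gripper_width: 23.8
gripper_force: 40.0
```

Run:
```python
from h import *
go(608.2,-30.7,56,124)
a=cams.grab_frame("scene")
cv2.imwrite("pics/k.png",cv2.resize(a[205:275,390:470],None,fx=8,fy=8,interpolation=cv2.INTER_CUBIC))
```

```text
t 6.15 pos [622.4 -50.7  56.1] rot [180.   0. 124.] q [ -6.  30.  95.  -0.  55. -40.] F [ 0.5  0.8 -1.2] w 23.8
delta m [ 0.0246 -0.0006  0.    ] roll 0.001 dist 25.0
```

View pics/k.png

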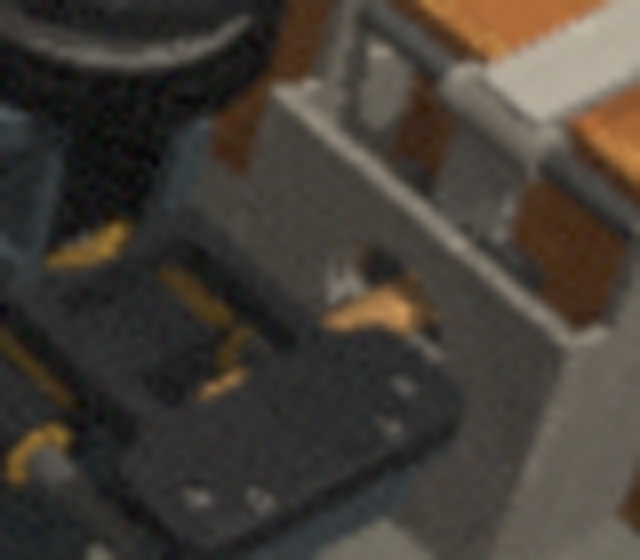

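The dowel is inside the hole at crop (385,305), clear of the rim, and there is no contact force. Pushing on.

Request:
{"method": "apply_moves", "body": {
  "deltas": [
    [0.006,0,0,0,-1],
    [0.012,0,0,0,-1],
    [0.018,0,0,0,-1],
    [0.024,0,0,0,-1],
    [0.026,0,0,0,-1]
  ]
}}

```text
time_s: 6.7
ee_pos: [611.0, -31.8, 57.1]
ee_rot: [179.8, 0.5, 124.1]
force: [5.3, -7.6, -3.4]
gripper_width: 23.3
gripper_force: 40.0
```

Request:
{"method": "apply_moves", "body": {
  "deltas": [
    [0,0,0,0,-1],
    [0,0,0,0,-1],
    [0,0,0,0,-1]
  ]
}}

```text
time_s: 7.0
ee_pos: [611.2, -32.1, 56.8]
ee_rot: [179.8, 0.5, 124.1]
force: [5.3, -7.8, -3.7]
gripper_width: 24.0
gripper_force: 40.0
```

Run:
```python
from h import *
go(608.2,-30.7,56,124)
cv2.imwrite("pics/l.png",cams.grab_frame("scene"))
```

```text
t 7.0 pos [611.2 -32.1  56.8] rot [179.8   0.5 124.1] q [ -4.  29.  97.  -0.  54. -38.] F [ 5.3 -7.8 -3.7] w 24.0
delta m [ 0.0028 -0.0016  0.0007] roll 0.002 dist 3.0
```

View pics/l.png

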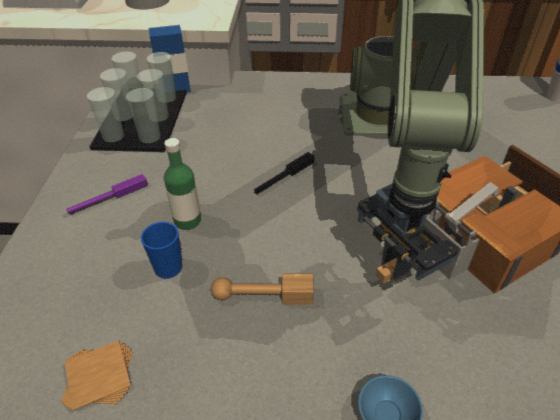

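The force along the rod is 9.3 N, at the latch stop. The drawer has sprung out, its front now visible at (530,170). Withdrawing straight back.

Request:
{"method": "apply_moves", "body": {
  "deltas": [
    [-0.012,0,0,0,-1],
    [-0.03,0,0,0,-1],
    [-0.05,0,0,0,-1],
    [-0.075,0,0,0,-1],
    [-0.1,0,0,0,-1]
  ]
}}

```text
time_s: 7.55
ee_pos: [664.1, -113.1, 55.8]
ee_rot: [-180.0, -0.1, 124.0]
force: [0.1, -0.5, -0.3]
gripper_width: 23.6
gripper_force: 40.0
```

Request:
{"method": "apply_moves", "body": {
  "deltas": [
    [0,0,0,0,-1],
    [0,0,0.01,0,-1],
    [0,0,0.022,0,-1],
    [0,0,0.034,0,-1],
    [0,0,0.04,0,-1]
  ]
}}

```text
time_s: 8.05
ee_pos: [662.2, -111.3, 13.7]
ee_rot: [-179.8, -0.2, 124.1]
force: [-0.7, 0.2, -1.0]
gripper_width: 23.7
gripper_force: 40.0
```

Request:
{"method": "apply_moves", "body": {
  "deltas": [
    [0,0,0,0,-1],
    [0,0,0,0,-1]
  ]
}}

```text
time_s: 8.25
ee_pos: [663.9, -112.0, 15.9]
ee_rot: [-180.0, -0.0, 124.1]
force: [0.5, 0.4, -1.3]
gripper_width: 24.0
gripper_force: 40.0
```

Run:
```python
from h import *
go(667,-115,8,124)
a=cams.grab_frame("scene")
cv2.imwrite("pics/m.png",a[140:400,250:560])
go(667,-115,8,124)
```

```text
t 8.25 pos [ 663.9 -112.    15.9] rot [-180.    -0.   124.1] q [-11.  36.  90.  -0.  54. -45.] F [ 0.5  0.4 -1.3] w 24.0
delta m [-0.0042  0.0008  0.0079] roll 0.001 dist 9.0
t 8.3 pos [ 664.2 -112.1   16.3] rot [180.   0. 124.] q [-11.  36.  90.  -0.  54. -45.] F [-0.6  0.5 -0.4] w 23.7
delta m [-0.0039  0.0007  0.0083] roll 0.001 dist 9.0
```

View pics/m.png

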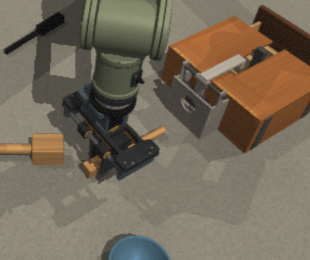

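The drawer is open, the rod is clear of the plate and held level, and the muddler is well to the side. Lowering the last 8 mm.

Request:
{"method": "apply_moves", "body": {
  "deltas": [
    [0,0,0.003,0,-1],
    [0,0,0.006,0,-1],
    [0,0,0.008,0,-1],
    [0,0,0.008,0,-1],
    [0,0,0.008,0,-1]
  ]
}}

```text
time_s: 8.8
ee_pos: [663.9, -112.3, 8.5]
ee_rot: [180.0, 0.0, 124.0]
force: [-0.9, -0.0, 1.9]
gripper_width: 23.7
gripper_force: 40.0
```

Contact has begun (Fz up about 2.5 N). Easing down slightly, then releasing slowly.

Request:
{"method": "apply_moves", "body": {
  "deltas": [
    [0,0,0.0005,0,-1],
    [0,0,0.0005,0,-0.45],
    [0,0,0.0005,0,-0.35],
    [0,0,0.0005,0,-0.2],
    [0,0,0.0005,0,0]
  ],
  "grip_force": 10
}}

```text
time_s: 9.3
ee_pos: [663.9, -112.2, 7.3]
ee_rot: [-180.0, -0.0, 124.0]
force: [0.6, 0.3, -0.3]
gripper_width: 41.6
gripper_force: 0.0
```

Request:
{"method": "apply_moves", "body": {
  "deltas": [
    [0,0,0,0,0.1],
    [0,0,0,0,0.1],
    [0,0,0,0,0.1],
    [0,0,0,0,0.1]
  ]
}}

```text
time_s: 9.7
ee_pos: [663.9, -112.3, 7.5]
ee_rot: [180.0, 0.0, 124.0]
force: [-0.1, -0.2, 0.5]
gripper_width: 50.2
gripper_force: 0.0
```

Request:
{"method": "apply_moves", "body": {
  "deltas": [
    [0,0,-0.015,0,0.1],
    [0,0,-0.04,0,0.1],
    [0,0,-0.075,0,0.1],
    [0,0,-0.11,0,0.1],
    [0,0,-0.15,0,0.1]
  ]
}}

```text
time_s: 10.2
ee_pos: [663.5, -112.2, 159.5]
ee_rot: [-180.0, -0.0, 124.0]
force: [0.4, -0.1, 0.1]
gripper_width: 50.1
gripper_force: 0.0
```

Request:
{"method": "apply_moves", "body": {
  "deltas": [
    [0,0,-0.02,0,0.1],
    [0,0,-0.03,0,0.1],
    [0,0,-0.03,0,0.1],
    [0,0,-0.03,0,0.1],
    [0,0,-0.03,0,0.1]
  ]
}}

```text
time_s: 10.7
ee_pos: [663.0, -112.1, 185.6]
ee_rot: [-179.9, -0.1, 124.0]
force: [0.4, 0.5, 0.1]
gripper_width: 50.3
gripper_force: 0.0
```

Run:
```python
from h import *
go(667,-115,200,124)
cv2.imwrite("pics/n.png",cams.grab_frame("scene"))
```

```text
t 10.7 pos [ 663.  -112.1  185.6] rot [-1.799e+02 -1.000e-01  1.240e+02] q [-11.  28.  78.  -0.  74. -45.] F [0.4 0.5 0.1] w 50.3
delta m [-0.0046  0.0017 -0.0144] roll 0.001 dist 15.0
```

View pics/n.png

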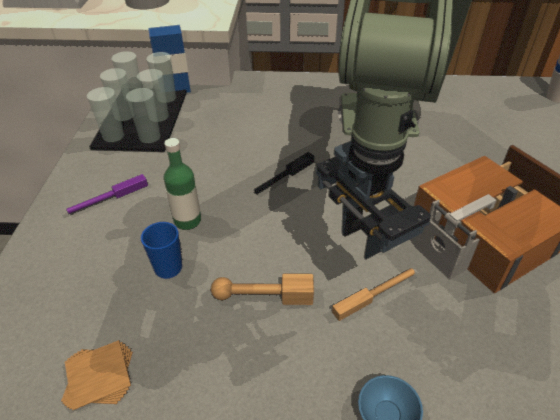

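The rod lies flat at (375,295), the drawer is open, the latch is back and the gripper is clear.

```bash
python3 -c "
from workcell import env
print(env.job_done())"
```

```text
the job is handed in; nothing more can be done
None
```

I tripped the latch with the push rod, the drawer sprang open, and the rod now lies flat on the counter with the gripper clear. I handed the job in at about 11 s and no verdict was shown.

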